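# Card in, cover poised for the screws

### The arm

A 6-joint arm with a two-finger parallel gripper is mounted at the origin on a cart in front of the work surface, level with it; the furniture and walls round the work are solid. World frame = base frame: x ahead of the robot, y to its left, z up, the work surface at z = 0. Lengths are in m, angles in degrees, forces in N, time in s.
With the tool pointing down it reaches from about 0.35 to 0.875 m from the base axis. Payload 4.2 kg.
Tool frame: the origin (TCP) lies on the centre line of the jaws, within the pads' length; the fingertips stand tip_reach ahead of it and the grasp point (between the pads) is the TCP (tip_reach is the distance from the TCP to the fingertips, in m); z points along the fingers, y is the line along which they close (so a half turn about z gives the same grasp; the last joint's range is limited). The gripper opens to 87 mm and grips with 3 to 60 N. Pads are 19 mm wide; open, the fingers measure 117 mm over their backs; the gripper's body (75 mm by 190 mm) begins 51 mm behind the grasp point.
Start: joints at [-60.355, 22.042, 0.453, 0, -68.411, -14.817], TCP at [0.16, -0.604, 0.242] pointing down, gripper open.
Joint ranges: [-179.83, 179.83], [-69.29, 118.12], [-61.27, 80.66], [-181.25, 117.63], [-171.15, -9.14], [-177.46, 177.46]. Speed limits (degrees/s): [159.86, 159.86, 180, 180, 180, 180].

### API

Orientations are given as a 3x3 rotation matrix whose columns are the frame's x, y, z axes.
In Python, from station import sense, capture, finish_job, tip_reach gives the robot as it stands.
- The arm moves only by the tool arm_command, never from a script. Its argument "deltas" is a list of rows, each a list of 7 numbers: the turn, a rotation vector about the tool's x, y, z in rad, then the shift along the tool's x, y, z in cm, then the closure, from -1 (fully open) to 1 (shut), so that 0 is half open. In form: [[rx, ry, rz, dx, dy, dz, hand], ...]. A call has 1 to 8 rows; each row is the pose to reach, as a shift and turn from the pose commanded when the call began, along the tool's axes at that moment; what a row does not reach only later rows make up. A row lasts 1/12 s, in which the tool goes at most 41.7 mm and 7.16 degrees, less where a joint would pass 70% of its speed; a pose out of reach is approached as far as the arm can. A call with a gripper value outside its range is refused whole. The fingers move at their own pace and stop on an object; the grip force is fixed at half the most. Time passes only in rows, so rows that repeat a pose let the fingers close. It gives the time, the measured TCP pose, the force, the opening and the grip force at its end, in the units of the state.
- sense(): the state, without advancing time (a new reading comes with each control period).
- capture(name): name is "scene" or "top"; returns a dict with "pixels" (480x640x3 uint8, blue, green, red), "fovy" (degrees; the focal length in pixels is half the picture's height over the tangent of half this angle, whatever the lens; pixels are square), "cx", "cy" (the principal point, pixels), "rvec" (rotation vector, rad) and "tvec" (3), from world to camera coordinates, as OpenCV has them. Camera axes: x right, y down, z forward; pixel columns grow to the right and rows downward; lengths in m; the calibration is good to about 2 mm. A picture is of the moment at which its call begins. There is no depth.
- finish_job(): hands the job in; it is judged then, once.
The state is a dict: "time_s": time; "joints": joint angles; "joint_velocities": joint speeds; "effort": joint torques, N m; "tcp_pos": TCP position; "ee_rot": TCP orientation; "wrist_force": force on the tool from outside, world axes, zero at the start; "moment": the same for the moment, N m; "gripper_width": opening from 0.0 (shut) to 1.0 (fully open); "gripper_force": force on a finger pad.
Only numpy, scipy, OpenCV 4.12 (cv2) and the standard library are available. Lean on these libraries where they do the work, as an engineer would, in place of code of your own. Each camera call takes 0.05 s, during which the arm holds its last target. There are 200 camera calls.

### The job

Lift the green plug-in card out of the blue stand, slide it down between the white guides of the open grey control box until it is fully home, and let it go. Then take the grey cover by its black rib and finish while still holding it level about a centimetre above the box, not touching it, lined up so that from straight above each of the four threaded holes shows whole through its hole in the cover, ready for a colleague to drop in the screws. Leave the other things on the bench where they are.

Things in the scene. Friction and masses are not known exactly. Their poses are not given: they have to be found in the camera images.
- control_box: fixed grey open-topped control box, 130 (x) x 90 (y) x 62 mm high, walls and floor 4 mm; two black cable glands stick out 12 mm from its +x side. Origin: centre of the underside, z up. Inside it is empty but for the white card guides in its middle (see slot) and a boss of 16 mm diameter in each corner, flush with the rim.
- slot (a point): centre of the box floor, in the middle of the card slot (4 mm above the bench). Two white U-shaped guides at the +y and -y walls form an upright slot in the box's y-z plane: 11 mm wide (x), 64 mm long (y), from the floor to 48 mm above the bench, with flared lead-ins up to 56 mm. The guides fill only |y| > 22 mm, |x| < 13 mm.
- card_stand: fixed blue block, 86 (x) x 84 (y) x 28 mm high, with three parallel slots 11 mm wide and 64 mm long, 20 mm deep, along its y; origin: centre of the underside. The card stands in the middle slot.
- card: loose plug-in card: stiff green slab with black top strip, 8 mm thick (x) x 60 wide (y) x 50 high (z), 60 g, standing upright in the stand with its upper 30 mm showing. Origin: centre of the lower edge. Same either way round. It is home in the box when its lower edge rests on the box floor, its top then 8 mm below the rim.
- cover: loose grey cover plate lying flat on the bench, 130 (x) x 90 (y) x 5 mm, about 250 g, with a black upright grip rib in the middle, 10 mm thick (x), 50 mm long (y), from the plate's top (z = 5 mm) up to z = 41 mm. Origin: centre of the underside, z up. A 12 mm hole in each corner. It fits either way round.
- hole0 (a point): centre, at the underside of the cover, of the 12 mm hole in its +x +y corner, 53 mm (x) and 33 mm (y) from the cover's middle
- hole1 (a point): centre, at the underside of the cover, of the 12 mm hole in its +x -y corner, 53 mm (x) and 33 mm (y) from the cover's middle
- hole2 (a point): centre, at the underside of the cover, of the 12 mm hole in its -x -y corner, 53 mm (x) and 33 mm (y) from the cover's middle
- hole3 (a point): centre, at the underside of the cover, of the 12 mm hole in its -x +y corner, 53 mm (x) and 33 mm (y) from the cover's middle
- thread0 (a point): mouth of the dark 4 mm threaded hole in the brass insert in the box's +x +y corner, level with the rim (62 mm above the bench), 53 mm (x) and 33 mm (y) from the box's middle
- thread1 (a point): mouth of the dark 4 mm threaded hole in the brass insert in the box's +x -y corner, level with the rim (62 mm above the bench), 53 mm (x) and 33 mm (y) from the box's middle
- thread2 (a point): mouth of the dark 4 mm threaded hole in the brass insert in the box's -x -y corner, level with the rim (62 mm above the bench), 53 mm (x) and 33 mm (y) from the box's middle
- thread3 (a point): mouth of the dark 4 mm threaded hole in the brass insert in the box's -x +y corner, level with the rim (62 mm above the bench), 53 mm (x) and 33 mm (y) from the box's middle
- flux_tin: bystander: green and white round tin, 57 across x 22 mm, standing or lying on the bench; leave it alone. Origin at its underside.
- glue_bottle: bystander: yellow bottle with white nozzle, 39 across x 108 mm, standing or lying on the bench; leave it alone. Origin at its underside.
- copper_coil: bystander: black bobbin wound with copper wire, 44 across x 24 mm, standing or lying on the bench; leave it alone. Origin at its underside.
- side_cutters: bystander: side cutters with red handles, 155 x 54 x 12 mm, standing or lying on the bench; leave it alone. Origin at its underside.

How it is judged:
By the outcome, as a careful person would: the job done as asked, in the order asked, and still so for the second after the job is handed in, while the arm keeps its last pose, push and grip.
It also fails if it takes over 58 s, if anything falls off the work surface, if the arm or the gripper's body presses on something with over 40 N, if the wrist force passes 120 N, or if a joint passes its speed limit or range.

## Working session

There is one attempt and no reset: what is moved stays moved. The work goes in short steps, Python scripts to look and compute and a tool call to move; the robot and the scene stay as the last step left them, time stands still between calls to the robot, and variables do not carry over. Pictures are saved under pics/ and viewed, at most 10 in all, crops included, and the job is handed in when it is done.

Besides the shell and the picture viewer there is one more tool, called as name(argument=value, ...), one argument or row to a line, values as JSON. arm_command: Moves the arm, as the interface text tells. Its arguments: {"type":"object","properties":{"deltas":{"type":"array"}},"required":["deltas"]}

```bash
ls; mkdir -p pics; python3 - <<'E'
from station import *
import cv2,numpy as np
s=sense();print(s['tcp_pos'],np.round(s['ee_rot'],3),tip_reach,s['wrist_force'],s['time_s'])
for n in('scene','top'):
    c=capture(n);cv2.imwrite(f'pics/{n}0.png',c['pixels']);print(n,c['fovy'],c['cx'],c['cy'],c['rvec'],c['tvec'])
E
```

```text
pics
[ 0.15983285 -0.60362358  0.24044733] [[-0.967 -0.256 -0.001]
 [-0.256  0.967  0.002]
 [ 0.     0.002 -1.   ]] 0.019 [-0.04186952 -0.44496412 -0.12754154] 0.0
scene 55.49938981839732 311.2713736555842 241.1941367612838 [ 1.12139952 -2.46414233  0.9139038 ] [0.29787257 0.37465051 0.78586005]
top 49.71717276665185 325.0706359766716 231.42509932295823 [ 2.19135215 -2.16980398  0.03945844] [-0.05041497  0.52066024  1.34467808]
```

View pics/top0.png

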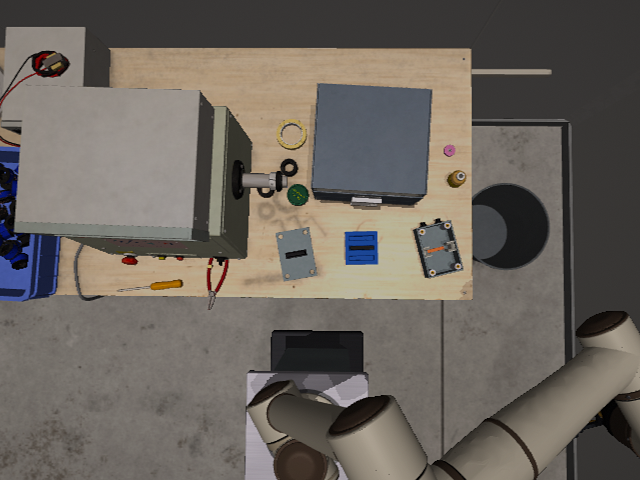

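View pics/scene0.png

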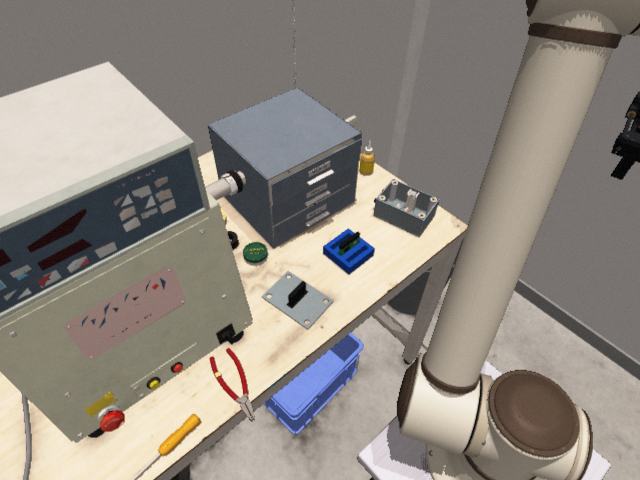

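The top view shows the box at (438,248), the stand with the card at (361,248) and the cover at (296,254). The cabinet's front is close behind them at row ~200. In the scene view they are at (406,205), (349,250) and (298,298). Next I'll look at enlarged crops.

```bash
cat > h.py <<'E'
import cv2,numpy as np
from station import *
def cam(c):
    f=240/np.tan(np.radians(c['fovy']/2));K=np.array([[f,0,c['cx']],[0,f,c['cy']],[0,0,1]])
    return K,cv2.Rodrigues(np.array(c['rvec'],float))[0],np.array(c['tvec'],float)
def ray(c,uv,z):
    K,R,t=cam(c);o=-R.T@t
    d=(R.T@np.linalg.inv(K)@np.c_[np.atleast_2d(uv),np.ones(len(np.atleast_2d(uv)))].T).T
    return o+d*((z-o[2])/d[:,2:])
def proj(c,P):
    K,R,t=cam(c);return cv2.projectPoints(np.atleast_2d(np.array(P,float)),np.array(c['rvec'],float),t,K,None)[0][:,0]
def grab(n):
    return capture(n)
def crop(c,x0,y0,w,h,s):
    return cv2.resize(c['pixels'][y0:y0+h,x0:x0+w],None,fx=s,fy=s,interpolation=cv2.INTER_CUBIC)
E
python3 - <<'E'
from h import *
a=capture('top');b=capture('scene')
A=crop(a,270,205,200,90,4);B=crop(b,250,165,200,168,4)
cv2.imwrite('pics/a.png',A);cv2.imwrite('pics/b.png',B[:600])
np.save('pics/top.npy',a,allow_pickle=True);np.save('pics/scene.npy',b,allow_pickle=True)
for c in(a,b):
    K,R,t=cam(c);print(-R.T@t)
print(ray(a,[[438,248],[361,248],[296,254],[370,200]],0.03))
print(ray(b,[[406,190],[349,250],[298,298]],0.03))
E
```

```text
[ 0.44147273 -0.07632418  1.37151899]
[0.02757763 0.37619059 0.83927779]
[[ 0.48013137 -0.33719893  0.03      ]
 [ 0.47816147 -0.13900064  0.03      ]
 [ 0.4609434   0.02911692  0.03      ]
 [ 0.60313112 -0.16155529  0.03      ]]
[[ 0.51812993 -0.38260838  0.03      ]
 [ 0.47049458 -0.13060535  0.03      ]
 [ 0.44688858  0.04242497  0.03      ]]
```

View pics/a.png

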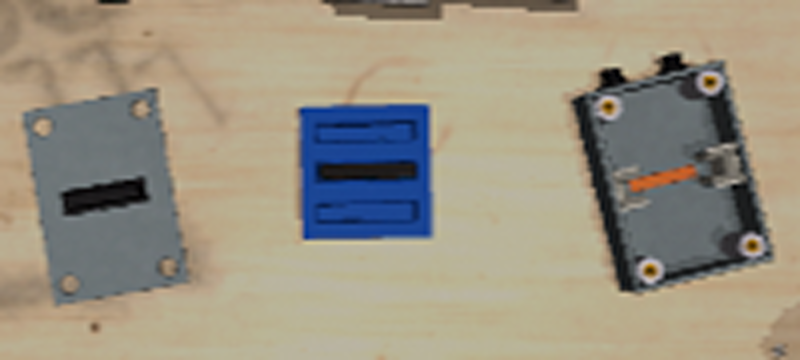

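View pics/b.png

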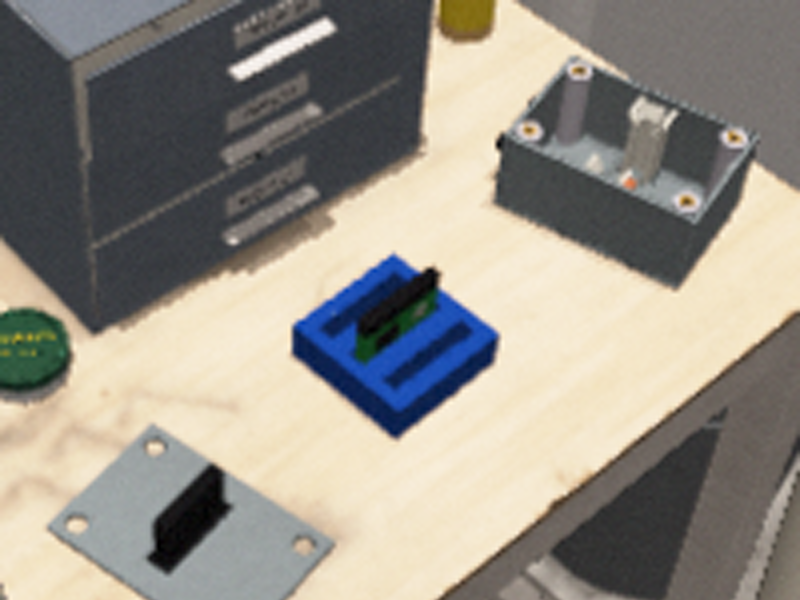

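Crop a (4x) of the top view gives these positions:
- **Box:** brass inserts at (608,107), (710,82), (752,245) and (650,270), with glands towards +x.
- **Card:** black strip at (366,171).
- **Cover:** rib at (105,196), holes at (42,126), (141,108), (168,266) and (70,285).

Crop b shows the same things. I'll measure these points by masks in both views.

```bash
cat >> h.py <<'E'
def blobs(c,seeds,kind,r=6,s=6):
    out=[]
    for u,v in seeds:
        x0,y0=int(u)-r-2,int(v)-r-2;n=2*r+5
        p=cv2.resize(c['pixels'][y0:y0+n,x0:x0+n],None,fx=s,fy=s,interpolation=cv2.INTER_CUBIC).astype(int)
        B,G,R=p[...,0],p[...,1],p[...,2]
        m={'wood':R-B>25,'brass':(R-B>30)|((R>185)&(B>165)),'black':p.sum(2)<150}[kind].astype(np.uint8)
        k,l,st,ce=cv2.connectedComponentsWithStats(m)
        d=[np.hypot(*(ce[i]-np.array([n,n])*s/2))-st[i,4]**.5 if st[i,4]>20 else 1e9 for i in range(1,k)]
        i=1+int(np.argmin(d));out.append([x0+(ce[i][0]+.5)/s-.5,y0+(ce[i][1]+.5)/s-.5,st[i,4]/s/s])
    return np.array(out)
def mid(q):  # corners -> centre, yaw (q: +x+y,+x-y,-x-y,-x+y)
    q=np.array(q)[:,:2];z=(q[0]+q[1]-q[2]-q[3])/2;y=(q[0]+q[3]-q[1]-q[2])/2
    return q.mean(0),np.hypot(*z),np.hypot(*y),np.degrees(np.arctan2(z[1],z[0])),np.degrees(np.arctan2(-y[0],y[1]))
E
python3 - <<'E'
from h import *
np.set_printoptions(precision=4,suppress=True)
a=np.load('pics/top.npy',allow_pickle=True).item();b=np.load('pics/scene.npy',allow_pickle=True).item()
T=lambda q:np.array(q)/4+[270,205]
S=lambda q:np.array(q)/4+[250,165]
t=blobs(a,T([(608,107),(710,82),(752,245),(650,270)]),'brass');print(t);P=ray(a,t[:,:2],.062);print('box top',mid(P))
t2=blobs(b,S([(529,130),(579,70),(734,137),(687,200)]),'brass');print(t2);P2=ray(b,t2[:,:2],.062);print('box sc',P2)
print(P, mid(P2))
h=blobs(a,T([(42,126),(141,108),(168,266),(70,285)]),'wood');print(h);print('cov',mid(ray(a,h[:,:2],.0025)))
h2=blobs(b,S([(77,523),(155,447),(304,545)]),'wood');print(h2,ray(b,h2[:,:2],.0025),ray(a,h[:,:2],.0025))
# card strip, rib, stand
im=a['pixels'].astype(int)
def rect(m,x0,x1,y0,y1,s=6):
    p=np.zeros(m.shape,np.uint8);p[y0:y1,x0:x1]=m[y0:y1,x0:x1]
    return cv2.minAreaRect(cv2.findNonZero(p)),cv2.moments(p,True)
for n,m,w,z in(('strip',im.sum(2)<150,(345,378,241,254),.058),('rib',im.sum(2)<110,(283,310,245,262),.041),('stand',(im[...,0]-im[...,2]>60),(335,385,225,270),.028)):
    r,M=rect(m,*w);uv=[[M['m10']/M['m00'],M['m01']/M['m00']]];bx=cv2.boxPoints(r)
    th=.5*np.arctan2(2*M['mu11'],M['mu20']-M['mu02'])
    print(n,uv,ray(a,uv,z),'rect',r,'axis deg',np.degrees(th))
E
```

```text
[[421.66   231.3302  17.1389]
 [449.8729 221.2406  99.9444]
 [461.8287 267.9233 112.3611]
 [432.1278 272.1475  18.1111]]
box top (array([ 0.479 , -0.3394]), np.float64(0.11322755119452904), np.float64(0.07492031694911748), np.float64(14.196587983679093), np.float64(14.50356758540953))
[[381.7648 197.2716  20.3333]
 [391.8932 179.0509 116.75  ]
 [433.2945 199.1048  21.3333]
 [421.2728 214.8037  26.6389]]
box sc [[ 0.5204 -0.288   0.062 ]
 [ 0.5492 -0.3563  0.062 ]
 [ 0.4336 -0.3784  0.062 ]
 [ 0.4183 -0.315   0.062 ]]
[[ 0.5208 -0.29    0.062 ]
 [ 0.547  -0.3609  0.062 ]
 [ 0.4298 -0.3903  0.062 ]
 [ 0.4185 -0.3162  0.062 ]] (array([ 0.4804, -0.3344]), np.float64(0.11159463682819455), np.float64(0.0694568762227032), np.float64(12.712715320943209), np.float64(18.499549394770888))
[[276.6259 233.7221 119.2778]
 [307.5789 228.785  114.3333]
 [315.7183 272.9776 113.7222]
 [284.8074 279.5081 116.1111]]
cov (array([0.4622, 0.0308]), np.float64(0.1209129042936673), np.float64(0.08326035811324473), np.float64(11.091050714685721), np.float64(11.060633913640736))
[[263.8777 294.6139  87.4167]
 [287.6182 270.834  102.1944]
 [330.8487 300.4146  96.2778]] [[ 0.517   0.0819  0.0025]
 [ 0.5333  0.0014  0.0025]
 [ 0.4095 -0.0188  0.0025]] [[ 0.5146  0.0835  0.0025]
 [ 0.5284  0.0015  0.0025]
 [ 0.4119 -0.0215  0.0025]
 [ 0.3938  0.0599  0.0025]]
strip [[361.58878504672896, 247.33644859813083]] [[ 0.4791 -0.1392  0.058 ]] rect ((361.0, 247.0), (4.0, 24.0), 90.0) axis deg -1.5067807473820691
rib [[295.44444444444446, 253.50925925925927]] [[0.462  0.0297 0.041 ]] rect ((295.5596923828125, 253.4084930419922), (5.459277629852295, 20.18902587890625), 78.11134338378906) axis deg -10.550232704293522
stand [[360.93936170212766, 247.65425531914894]] [[ 0.4791 -0.1389  0.028 ]] rect ((360.9371337890625, 247.6165008544922), (32.738922119140625, 31.603731155395508), 87.39744567871094) axis deg -89.25981923219973
```

The corner blobs merged with the bench, so I'll restrict each mask to a small disc around its seed.

```bash
cat >> h.py <<'E'
def spot(c,seeds,r=4.,it=4,k=None):  # centroid of warm (R-B) excess inside a disc
    im=c['pixels'].astype(float);V,U=np.mgrid[:480,:640];w0=im[...,2]-im[...,0];out=[]
    for u,v in seeds:
        for _ in range(it):
            d=np.hypot(U-u,V-v)<r;x=w0[d];w=np.clip(x-np.median(x)-8 if k is None else x-k,0,None)
            u,v=(w*U[d]).sum()/w.sum(),(w*V[d]).sum()/w.sum()
        out.append([u,v])
    return np.array(out)
def tri(a,b,pa,pb):
    Ps=[]
    for c in(a,b):
        K,R,t=cam(c);Ps.append(K@np.c_[R,t])
    X=cv2.triangulatePoints(*Ps,np.array(pa).T.copy(),np.array(pb).T.copy());return (X[:3]/X[3]).T
E
python3 - <<'E'
from h import *
np.set_printoptions(precision=4,suppress=True)
a=np.load('pics/top.npy',allow_pickle=True).item();b=np.load('pics/scene.npy',allow_pickle=True).item()
T=lambda q:np.array(q)/4+[270,205]-.4
S=lambda q:np.array(q)/4+[250,165]-.4
bt=spot(a,T([(608,107),(710,82),(752,245),(650,270)]),3);bs=spot(b,S([(529,130),(579,70),(734,137),(687,200)]),3)
print(bt,bs);print(mid(ray(a,bt,.062)),mid(ray(b,bs,.062)));X=tri(a,b,bt,bs);print(X,mid(X))
ct=spot(a,T([(42,126),(141,108),(168,266),(70,285)]),3.2);cs=spot(b,np.r_[S([(77,523),(155,447),(304,545)]),[[307,318.]]],3.2)
print(ct,cs);print(mid(ray(a,ct,.0025)),mid(ray(b,cs,.0025)));X=tri(a,b,ct,cs);print(X,mid(X))
E
```

```text
[[421.5868 231.2867]
 [447.0054 224.827 ]
 [457.7229 265.9845]
 [432.0902 271.904 ]] [[381.9389 197.1043]
 [394.1157 182.175 ]
 [433.0314 198.8498]
 [421.2285 214.6709]]
(array([ 0.4781, -0.3349]), np.float64(0.10590397642850566), np.float64(0.06597125593080527), np.float64(14.389312695008583), np.float64(14.223069193772384)) (array([ 0.4778, -0.3336]), np.float64(0.10584129036578471), np.float64(0.06532157897573876), np.float64(14.59864186967365), np.float64(14.603339888220011))
[[ 0.5212 -0.29    0.0607]
 [ 0.5383 -0.3538  0.0602]
 [ 0.4349 -0.3802  0.0607]
 [ 0.4191 -0.3162  0.061 ]] (array([ 0.4784, -0.3351]), np.float64(0.10606491863174772), np.float64(0.06601443081668106), np.float64(14.370084211994142), np.float64(14.448794104846016))
[[280.0942 236.3274]
 [304.8039 231.8088]
 [311.5885 271.2901]
 [286.8834 275.4266]] [[269.0366 295.75  ]
 [288.3373 276.5422]
 [325.4293 301.0733]
 [306.2288 321.8475]]
(array([0.4622, 0.0317]), np.float64(0.10543798404325419), np.float64(0.06639237416069908), np.float64(10.610300005137756), np.float64(10.503863119450875)) (array([0.4618, 0.0333]), np.float64(0.10508565232309798), np.float64(0.06609085000093746), np.float64(10.401868697883833), np.float64(10.571885858835323))
[[ 0.5079  0.0745  0.001 ]
 [ 0.5207  0.0091  0.0003]
 [ 0.4165 -0.0101  0.0005]
 [ 0.4049  0.0551  0.0003]] (array([0.4625, 0.0321]), np.float64(0.10541885889292317), np.float64(0.066424894640143), np.float64(10.541249501850553), np.float64(10.592983628874663))
```

```bash
python3 - <<'E'
from h import *
np.set_printoptions(precision=4,suppress=True)
a=np.load('pics/top.npy',allow_pickle=True).item();b=np.load('pics/scene.npy',allow_pickle=True).item()
print(tri(a,b,[[367,201.]],[[320.6,177.6]]))
S=lambda q:np.array(q)/4+[250,165]
print('base edge',ray(b,S([(95,330),(425,150)]),0))
print('lower handle',ray(b,S([(228,240),(318,188)]),.03))
im=a['pixels'].astype(int)
for n,m,y0,y1,x0,x1 in(('strip',im.sum(2)<170,241,254,345,380),):
    p=im[y0:y1,x0:x1].sum(2);print(p)
p=im[225:270,335:385];B=(p[...,0]-p[...,2])
# stand edges sub-pixel: per column top/bottom
m=cv2.resize(np.clip(B,0,255).astype(np.uint8),None,fx=8,fy=8,interpolation=cv2.INTER_LINEAR)>60
r=cv2.minAreaRect(cv2.findNonZero(m.astype(np.uint8)));print(r)
print(np.radians(10.5), sense()['joints'])
E
```

```text
[[ 0.5855 -0.145   0.1646]]
base edge [[ 0.6106 -0.0187  0.    ]
 [ 0.5899 -0.2761 -0.    ]]
lower handle [[ 0.5928 -0.1087  0.03  ]
 [ 0.5894 -0.1792  0.03  ]]
[[267 239 244 246 250 248 244 247 250 247 246 244 246 248 243 246 244 247
  245 244 243 244 246 244 244 244 243 244 242 240 237 226 398 508 485]
 [267 239 243 243 245 243 246 243 243 244 243 245 242 241 242 241 242 243
  241 244 242 241 243 241 242 244 240 240 242 241 235 228 337 456 490]
 [268 235 241 245 246 246 243 244 245 242 245 245 244 243 244 244 246 241
  244 242 245 246 242 246 243 243 244 243 242 243 239 228 342 467 513]
 [266 239 241 243 243 241 246 245 247 248 247 243 244 245 246 246 245 244
  244 241 246 242 242 242 241 245 243 241 242 244 243 230 355 494 529]
 [267 238 246 219 177 180 184 199 217 218 204 189 189 190 190 193 191 187
  176 165 163 151 136 137 123  92  99 113 144 214 244 229 355 495 530]
 [271 236 246 204 109  83  59  56  60  62  65  72  73  75  75  78  81  85
   83  80  82  84  84  87  87  85  90  90  83 165 245 230 354 494 525]
 [347 234 248 207  93  64  83  82  84  83  79  81  84  80  81  82  76
[... 423 characters left out ...]
 215 218 205 185
  190 199 196 195 197 195 192 207 224 223 222 231 241 231 355 493 527]
 [347 235 243 248 253 252 254 253 256 252 251 251 249 247 249 249 249 252
  251 247 250 249 249 248 247 245 245 246 243 243 239 230 358 497 526]
 [312 236 243 245 247 243 245 243 245 244 244 243 245 243 246 244 244 249
  247 244 242 244 243 242 242 242 243 244 241 243 238 228 357 496 531]
 [315 239 245 244 246 242 245 245 245 245 242 244 243 244 244 244 245 246
  245 243 244 245 244 242 243 245 242 242 246 242 240 233 303 457 529]]
((212.02951049804688, 183.3765106201172), (265.9878234863281, 255.48260498046875), 88.37885284423828)
0.1832595714594046 [-60.3551  22.0743   0.4094  -0.0135 -68.4096 -14.8161]
```

```bash
cat >> h.py <<'E'
from scipy.spatial.transform import Rotation as Ro
def go(p,yaw):
    s=sense();R=np.array(s['ee_rot']);c,q=np.cos(np.radians(yaw)),np.sin(np.radians(yaw))
    Rt=np.array([[q,-c,0],[-c,-q,0],[0,0,-1.]]).T.T
    Rt=np.c_[[q,-c,0],[-c,-q,0],[0,0,-1.]]
    print('t',s['time_s'],'pos',np.round(s['tcp_pos'],4),'F',np.round(s['wrist_force'],1),'w',s['gripper_width'],s['gripper_force'],'yaw',np.degrees(np.arctan2(-R[1,1],-R[0,1])))
    print('rot',np.round(Ro.from_matrix(R.T@Rt).as_rotvec(),4),'shift cm',np.round(R.T@(np.array(p)-s['tcp_pos'])*100,3))
E
python3 -c "
from h import *
go([.479,-.139,.14],1.6)"
```

```text
t 0.2 pos [ 0.1599 -0.6039  0.2409] F [-0.6  0.  -0.3] w 0.9984711499912872 0.0 yaw -75.17620502832543
rot [ 1.20e-03  8.00e-04 -1.34e+00] shift cm [-42.745  36.762  10.131]
```

arm_command(
  deltas=[
    [0, 0, -1.34, -42.75, 36.76, 10.1, -1],
    [0, 0, -1.34, -42.75, 36.76, 10.1, -1],
    [0, 0, -1.34, -42.75, 36.76, 10.1, -1],
    [0, 0, -1.34, -42.75, 36.76, 10.1, -1],
    [0, 0, -1.34, -42.75, 36.76, 10.1, -1],
    [0, 0, -1.34, -42.75, 36.76, 10.1, -1],
    [0, 0, -1.34, -42.75, 36.76, 10.1, -1],
    [0, 0, -1.34, -42.75, 36.76, 10.1, -1],
  ],
)

```text
time_s: 0.87
tcp_pos: [0.3463, -0.3319, 0.1826]
ee_rot: [[-0.301, -0.954, 0.0], [-0.954, 0.301, -0.0], [0.0, -0.0, -1.0]]
wrist_force: [0.9, 0.5, 0.6]
gripper_width: 0.998
gripper_force: 0.0
```

```bash
python3 -c "
from h import *
go([.479,-.139,.14],1.6)"
```

```text
t 0.8667 pos [ 0.3463 -0.3319  0.1826] F [0.9 0.5 0.6] w 0.9980868276088509 0.0 yaw -17.533167739450192
rot [-4.000e-04 -1.000e-04 -3.339e-01] shift cm [-22.392  -6.836   4.264]
```

arm_command(
  deltas=[
    [0, 0, -0.334, -22.4, -6.84, 4.26, -1],
    [0, 0, -0.334, -22.4, -6.84, 4.26, -1],
    [0, 0, -0.334, -22.4, -6.84, 4.26, -1],
    [0, 0, -0.334, -22.4, -6.84, 4.26, -1],
    [0, 0, -0.334, -22.4, -6.84, 4.26, -1],
    [0, 0, -0.334, -22.4, -6.84, 4.26, -0.4],
    [0, 0, -0.334, -22.4, -6.84, 4.26, -0.4],
    [0, 0, -0.334, -22.4, -6.84, 4.26, -0.4],
  ],
)

```text
time_s: 1.53
tcp_pos: [0.48, -0.1402, 0.1396]
ee_rot: [[0.025, -1.0, -0.001], [-1.0, -0.025, 0.0], [-0.0, 0.001, -1.0]]
wrist_force: [-0.5, -0.4, -0.4]
gripper_width: 0.856
gripper_force: 0.0
```

```bash
python3 - <<'E'
from h import *
go([.479,-.139,.051],1.6)
b=capture('scene');cv2.imwrite('pics/c.png',crop(b,270,120,200,150,4))
E
```

```text
t 1.5333 pos [ 0.48   -0.1402  0.1396] F [-0.5 -0.4 -0.4] w 0.8560584791319479 0.0 yaw 1.4306391837160357
rot [ 0.0012  0.0001 -0.003 ] shift cm [-0.117  0.091  8.863]
```

View pics/c.png

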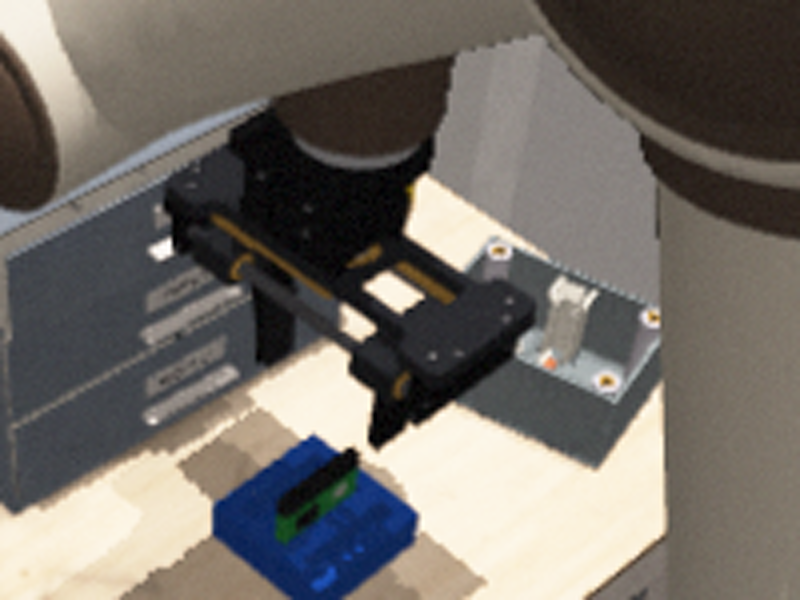

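Crop c shows the gripper's long body lying along world x over the card (315,500). It just clears the drawer handles at (195,390), so I'll go down in checked steps.

arm_command(
  deltas=[
    [0, 0, -0.003, -0.12, 0.09, 2, -0.4],
    [0, 0, -0.003, -0.12, 0.09, 4, -0.4],
    [0, 0, -0.003, -0.12, 0.09, 5.5, -0.4],
    [0, 0, -0.003, -0.12, 0.09, 6.5, -0.4],
    [0, 0, -0.003, -0.12, 0.09, 7.3, -0.4],
    [0, 0, -0.003, -0.12, 0.09, 8, -0.4],
    [0, 0, -0.003, -0.12, 0.09, 8.6, -0.4],
    [0, 0, -0.003, -0.12, 0.09, 8.8, -0.4],
  ],
)

```text
time_s: 2.25
tcp_pos: [0.4782, -0.1407, 0.0516]
ee_rot: [[0.024, -1.0, -0.001], [-1.0, -0.024, 0.0], [-0.0, 0.001, -1.0]]
wrist_force: [0.1, -0.0, -0.4]
gripper_width: 0.702
gripper_force: 0.0
```

```bash
python3 - <<'E'
from h import *
go([.479,-.139,.051],1.6)
E
```

```text
t 2.25 pos [ 0.4782 -0.1407  0.0516] F [ 0.1 -0.  -0.4] w 0.7021720136005973 0.0 yaw 1.3788543372261612
rot [ 0.0008  0.0001 -0.0039] shift cm [-0.172 -0.085  0.063]
```

arm_command(
  deltas=[
    [0, 0, 0, -0.1, -0.08, 0.05, -0.4],
    [0, 0, 0, -0.1, -0.08, 0.05, 1],
    [0, 0, 0, -0.1, -0.08, 0.05, 1],
    [0, 0, 0, -0.1, -0.08, 0.05, 1],
    [0, 0, 0, -0.1, -0.08, 0.05, 1],
    [0, 0, 0, -0.1, -0.08, 0.05, 1],
    [0, 0, 0, -0.1, -0.08, 0.05, 1],
    [0, 0, 0, -0.1, -0.08, 0.05, 1],
  ],
)

```text
time_s: 2.92
tcp_pos: [0.4795, -0.1393, 0.0518]
ee_rot: [[0.025, -1.0, 0.0], [-1.0, -0.025, 0.0], [-0.0, -0.0, -1.0]]
wrist_force: [-0.0, 0.6, 0.2]
gripper_width: 0.253
gripper_force: 0.0
```

arm_command(
  deltas=[
    [0, 0, 0, 0, 0, 0, 1],
    [0, 0, 0, 0, 0, 0, 1],
    [0, 0, 0, 0, 0, 0, 1],
    [0, 0, 0, 0, 0, 0, 1],
    [0, 0, 0, 0, 0, 0, 1],
    [0, 0, 0, 0, 0, 0, 1],
  ],
)

```text
time_s: 3.42
tcp_pos: [0.4794, -0.1393, 0.0516]
ee_rot: [[0.025, -1.0, -0.0], [-1.0, -0.025, 0.0], [-0.0, 0.0, -1.0]]
wrist_force: [0.9, 0.4, 0.2]
gripper_width: 0.09
gripper_force: 30.0
```

```bash
python3 - <<'E'
from h import *
go([.479,-.139,.13],1.6)
E
```

```text
t 3.4167 pos [ 0.4794 -0.1393  0.0516] F [0.9 0.4 0.2] w 0.090406174293801 30.00002791173756 yaw 1.4332436161747242
rot [ 0.0001  0.     -0.0029] shift cm [-0.031  0.04  -7.836]
```

Card gripped (7.9 mm, 30 N). Lifting.

arm_command(
  deltas=[
    [0, 0, 0, 0, 0, -0.5, 1],
    [0, 0, 0, 0, 0, -1.5, 1],
    [0, 0, 0, 0, 0, -2.5, 1],
    [0, 0, 0, 0, 0, -4, 1],
    [0, 0, 0, 0, 0, -5.5, 1],
    [0, 0, 0, 0, 0, -7, 1],
    [0, 0, 0, 0, 0, -8.2, 1],
    [0, 0, 0, 0, 0, -8.2, 1],
  ],
)

```text
time_s: 4.08
tcp_pos: [0.4811, -0.1394, 0.1365]
ee_rot: [[0.026, -1.0, 0.006], [-1.0, -0.026, -0.0], [0.001, -0.006, -1.0]]
wrist_force: [0.1, 0.0, -1.0]
gripper_width: 0.089
gripper_force: 30.0
```

```bash
python3 - <<'E'
from h import *
go([.478,-.3348,.135],14.4)
E
```

```text
t 4.0833 pos [ 0.4811 -0.1394  0.1365] F [ 0.1  0.  -1. ] w 0.08910397748195828 30.000052540563047 yaw 1.4678050858008838
rot [-0.0058 -0.0012 -0.2257] shift cm [19.522  0.811  0.154]
```

arm_command(
  deltas=[
    [0, 0, -0.02, 3, 0.1, 0.1, 1],
    [0, 0, -0.06, 6, 0.3, 0.1, 1],
    [0, 0, -0.1, 9, 0.4, 0.1, 1],
    [0, 0, -0.14, 12, 0.5, 0.1, 1],
    [0, 0, -0.18, 15, 0.6, 0.1, 1],
    [0, 0, -0.2, 17.5, 0.7, 0.1, 1],
    [0, 0, -0.2257, 19, 0.8, 0.1, 1],
    [0, 0, -0.2257, 19.5, 0.8, 0.1, 1],
  ],
)

```text
time_s: 4.75
tcp_pos: [0.4755, -0.3364, 0.1315]
ee_rot: [[0.246, -0.969, -0.001], [-0.969, -0.246, 0.0], [-0.001, 0.001, -1.0]]
wrist_force: [0.3, 0.1, -0.8]
gripper_width: 0.09
gripper_force: 30.0
```

arm_command(
  deltas=[
    [0, 0, 0, 0, 0, 0, 1],
    [0, 0, 0, 0, 0, 0, 1],
    [0, 0, 0, 0, 0, 0, 1],
  ],
)

```text
time_s: 5.0
tcp_pos: [0.4761, -0.3334, 0.1324]
ee_rot: [[0.249, -0.969, -0.001], [-0.969, -0.249, 0.001], [-0.001, 0.001, -1.0]]
wrist_force: [0.0, 1.2, -0.0]
gripper_width: 0.091
gripper_force: 30.0
```

```bash
python3 - <<'E'
from h import *
go([.478,-.3348,.110],14.4)
b=capture('scene');cv2.imwrite('pics/d.png',crop(b,350,110,110,130,4))
# insert positions now vs visible
E
```

```text
t 5.0 pos [ 0.4761 -0.3334  0.1324] F [ 0.   1.2 -0. ] w 0.09113134163435149 29.999902644194663 yaw 14.394952849591983
rot [ 0.0005  0.0007 -0.0001] shift cm [ 0.179 -0.147  2.24 ]
```

View pics/d.png

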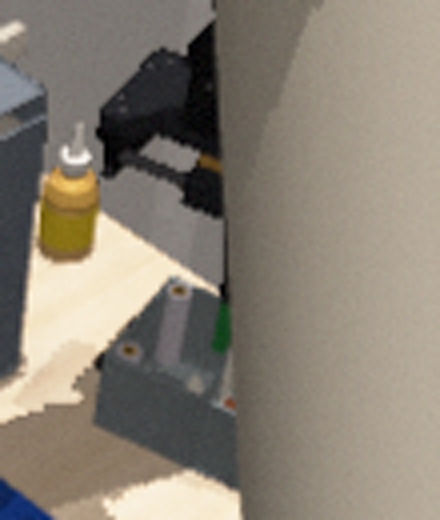

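The scene camera's view is mostly hidden by the arm. The green card is visible at (222,330) above the box, so I'll go by the measured numbers, correct the position and go down while watching the force.

arm_command(
  deltas=[
    [0, 0, 0, 0.15, -0.13, 0, 1],
    [0, 0, 0, 0.15, -0.13, 0, 1],
    [0, 0, 0, 0.15, -0.13, 1, 1],
    [0, 0, 0, 0.15, -0.13, 2, 1],
    [0, 0, 0, 0.15, -0.13, 2.3, 1],
    [0, 0, 0, 0.15, -0.13, 2.3, 1],
    [0, 0, 0, 0.15, -0.13, 2.3, 1],
    [0, 0, 0, 0.15, -0.13, 2.3, 1],
  ],
)

```text
time_s: 5.72
tcp_pos: [0.4781, -0.3357, 0.1097]
ee_rot: [[0.248, -0.969, 0.0], [-0.969, -0.248, -0.0], [0.0, -0.0, -1.0]]
wrist_force: [0.3, -0.5, -1.3]
gripper_width: 0.088
gripper_force: 30.0
```

```bash
python3 - <<'E'
from h import *
go([.478,-.3347,.0476],14.4)
a=capture('top');cv2.imwrite('pics/e.png',crop(a,380,190,100,100,5))
E
```

```text
t 5.7167 pos [ 0.4781 -0.3357  0.1097] F [ 0.3 -0.5 -1.3] w 0.08824604585348655 29.999973541125655 yaw 14.369812138880187
rot [-0.0001 -0.0003 -0.0005] shift cm [-0.102 -0.013  6.21 ]
```

View pics/e.png

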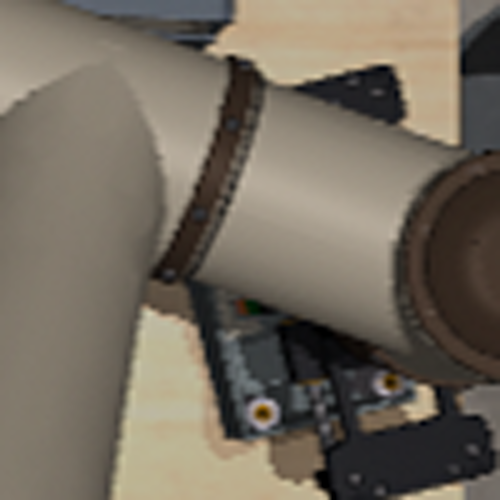

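The arm also covers most of the top view; only the inserts at (263,412) and (390,382) show. I'll lower in force-checked stages.

arm_command(
  deltas=[
    [0, 0, 0, -0.08, 0, 0.3, 1],
    [0, 0, 0, -0.08, 0, 0.6, 1],
    [0, 0, 0, -0.08, 0, 0.9, 1],
    [0, 0, 0, -0.08, 0, 1.2, 1],
    [0, 0, 0, -0.08, 0, 1.5, 1],
    [0, 0, 0, -0.08, 0, 1.8, 1],
    [0, 0, 0, -0.08, 0, 2.1, 1],
    [0, 0, 0, -0.08, 0, 2.4, 1],
  ],
)

```text
time_s: 6.43
tcp_pos: [0.4777, -0.3348, 0.0853]
ee_rot: [[0.248, -0.969, -0.0], [-0.969, -0.248, 0.0], [-0.0, 0.0, -1.0]]
wrist_force: [0.8, -0.0, -0.9]
gripper_width: 0.09
gripper_force: 30.0
```

```bash
python3 - <<'E'
from h import *
go([.478,-.3347,.0476],14.4);print(sense()['moment'])
E
```

```text
t 6.4333 pos [ 0.4777 -0.3348  0.0853] F [ 0.8 -0.  -0.9] w 0.08954260809208905 30.000030482187867 yaw 14.364186707629838
rot [ 0.0001  0.0001 -0.0006] shift cm [-2.000e-03 -3.000e-02  3.771e+00]
[-0.02333953  0.12616345  0.00581054]
```

In the slot, with no contact force. Continuing down.

arm_command(
  deltas=[
    [0, 0, 0, 0, 0, 0.5, 1],
    [0, 0, 0, 0, 0, 1.0, 1],
    [0, 0, 0, 0, 0, 1.5, 1],
    [0, 0, 0, 0, 0, 2.0, 1],
    [0, 0, 0, 0, 0, 2.5, 1],
    [0, 0, 0, 0, 0, 2.9, 1],
    [0, 0, 0, 0, 0, 3.3, 1],
    [0, 0, 0, 0, 0, 3.5, 1],
  ],
)

```text
time_s: 7.1
tcp_pos: [0.4775, -0.3347, 0.0499]
ee_rot: [[0.248, -0.969, -0.001], [-0.969, -0.248, 0.0], [-0.001, 0.001, -1.0]]
wrist_force: [0.6, -0.8, -0.4]
gripper_width: 0.087
gripper_force: 30.0
```

arm_command(
  deltas=[
    [0, 0, 0, 0, 0, 0.1, 1],
    [0, 0, 0, 0, 0, 0.2, 1],
    [0, 0, 0, 0, 0, 0.3, 1],
    [0, 0, 0, 0, 0, 0.4, 1],
  ],
)

```text
time_s: 7.43
tcp_pos: [0.478, -0.3349, 0.0476]
ee_rot: [[0.249, -0.969, 0.0], [-0.969, -0.249, -0.0], [0.001, -0.0, -1.0]]
wrist_force: [-2.0, 3.6, 10.1]
gripper_width: 0.088
gripper_force: 30.0
```

The card touched the floor at exactly the predicted height (10 N). I'll release it with a half opening and then rise.

arm_command(
  deltas=[
    [0, 0, 0, 0, 0, -0.1, 0.3],
    [0, 0, 0, 0, 0, -0.1, 0.3],
    [0, 0, 0, 0, 0, -0.1, 0.3],
    [0, 0, 0, 0, 0, -0.1, 0.3],
    [0, 0, 0, 0, 0, -0.1, 0.3],
    [0, 0, 0, 0, 0, -0.1, 0.3],
    [0, 0, 0, 0, 0, -0.1, 0.3],
    [0, 0, 0, 0, 0, -0.1, 0.3],
  ],
)

```text
time_s: 8.1
tcp_pos: [0.4777, -0.3348, 0.0476]
ee_rot: [[0.248, -0.969, -0.0], [-0.969, -0.248, 0.0], [-0.0, 0.0, -1.0]]
wrist_force: [-0.7, -0.0, -0.6]
gripper_width: 0.349
gripper_force: 0.0
```

arm_command(
  deltas=[
    [0, 0, 0, 0, 0, -0.5, 0.3],
    [0, 0, 0, 0, 0, -1.5, 0.3],
    [0, 0, 0, 0, 0, -3, 0.3],
    [0, 0, 0, 0, 0, -5, 0.3],
    [0, 0, 0, 0, 0, -7, 0.3],
    [0, 0, 0, 0, 0, -9, 0.3],
    [0, 0, 0, 0, 0, -11, 0],
    [0, 0, 0, 0, 0, -11, 0],
  ],
)

```text
time_s: 8.77
tcp_pos: [0.4803, -0.3362, 0.1635]
ee_rot: [[0.249, -0.968, 0.009], [-0.968, -0.249, -0.005], [0.007, -0.008, -1.0]]
wrist_force: [-0.9, 0.2, -0.4]
gripper_width: 0.424
gripper_force: 0.0
```

```bash
python3 - <<'E'
from h import *
go([.4624,.0322,.15],10.55)
E
```

```text
t 8.7667 pos [ 0.4803 -0.3362  0.1635] F [-0.9  0.2 -0.4] w 0.42392880981637454 0.0 yaw 14.430641666693015
rot [-0.0079 -0.0068  0.0677] shift cm [-36.131  -7.438   1.151]
```

arm_command(
  deltas=[
    [0, 0, 0.01, -3, -0.7, 0, 0],
    [0, 0, 0.02, -7, -1.6, 0.2, 0],
    [0, 0, 0.03, -11, -2.4, 0.4, 0],
    [0, 0, 0.04, -15, -3.2, 0.6, 0],
    [0, 0, 0.05, -19, -4, 0.8, 0],
    [0, 0, 0.06, -23, -4.8, 1.0, 0],
    [0, 0, 0.068, -27, -5.6, 1.1, 0],
    [0, 0, 0.068, -31, -6.4, 1.1, 0],
  ],
)

```text
time_s: 9.43
tcp_pos: [0.4621, -0.0168, 0.1469]
ee_rot: [[0.181, -0.983, 0.0], [-0.983, -0.181, 0.0], [-0.0, -0.0, -1.0]]
wrist_force: [1.5, -0.0, -0.5]
gripper_width: 0.505
gripper_force: 0.0
```

```bash
python3 - <<'E'
from h import *
go([.4624,.0322,.15],10.55)
np.set_printoptions(precision=4,suppress=True)
a=capture('top');b=capture('scene')
cv2.imwrite('pics/f.png',np.hstack([crop(a,405,210,70,75,5),crop(b,360,150,90,75,5)]))
E
```

```text
t 9.4333 pos [ 0.4621 -0.0168  0.1469] F [ 1.5 -0.  -0.5] w 0.5053874644432138 0.0 yaw 10.442156379317796
rot [-0.0003  0.0001 -0.0019] shift cm [-4.816 -0.919 -0.313]
```

View pics/f.png

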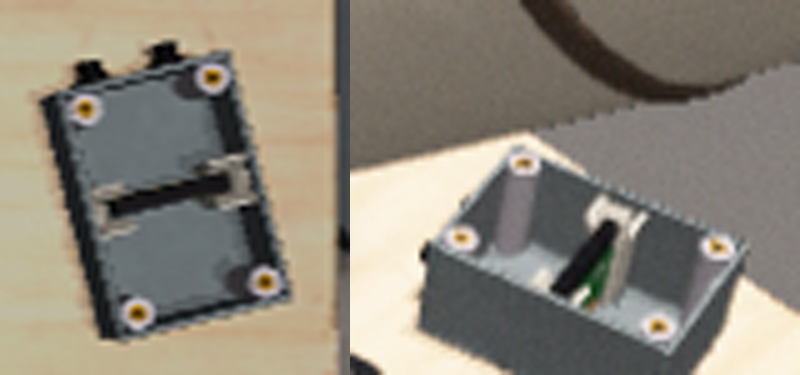

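Picture f shows the card down in the box between both guides: black strip at (165,197) on the left, and recessed below the rim at (590,255) on the right. Now the cover.

arm_command(
  deltas=[
    [0, 0, -0.002, -3, -0.6, 0, 0],
    [0, 0, -0.002, -4.8, -0.9, 0, 0],
    [0, 0, -0.002, -4.8, -0.9, 0, 0],
    [0, 0, -0.002, -4.8, -0.9, 1.5, 0],
    [0, 0, -0.002, -4.8, -0.9, 3.5, 0],
    [0, 0, -0.002, -4.8, -0.9, 5.5, 0],
    [0, 0, -0.002, -4.8, -0.9, 7, 0],
    [0, 0, -0.002, -4.8, -0.9, 7, 0],
  ],
)

```text
time_s: 10.2
tcp_pos: [0.4607, 0.0285, 0.0741]
ee_rot: [[0.182, -0.983, -0.006], [-0.983, -0.182, -0.002], [0.001, 0.007, -1.0]]
wrist_force: [0.1, -0.1, -0.8]
gripper_width: 0.501
gripper_force: 0.0
```

```bash
python3 - <<'E'
from h import *
go([.4624,.0322,.028],10.55)
E
```

```text
t 10.2 pos [0.4607 0.0285 0.0741] F [ 0.1 -0.1 -0.8] w 0.5014684952163168 0.0 yaw 10.472616334481899
rot [ 0.0067 -0.001  -0.0013] shift cm [-0.341 -0.262  4.611]
```

arm_command(
  deltas=[
    [0, 0, 0, -0.34, -0.2, 0, 0],
    [0, 0, 0, -0.34, -0.2, 1, 0],
    [0, 0, 0, -0.34, -0.2, 2, 0],
    [0, 0, 0, -0.34, -0.2, 3, 0],
    [0, 0, 0, -0.34, -0.2, 3.7, 0],
    [0, 0, 0, -0.34, -0.2, 4.2, 0],
    [0, 0, 0, -0.34, -0.2, 4.4, 0],
    [0, 0, 0, -0.34, -0.2, 4.4, 0],
  ],
)

```text
time_s: 10.87
tcp_pos: [0.4645, 0.0339, 0.0328]
ee_rot: [[0.184, -0.983, 0.0], [-0.983, -0.184, 0.0], [0.0, -0.0, -1.0]]
wrist_force: [-0.4, 0.3, -0.6]
gripper_width: 0.501
gripper_force: 0.0
```

```bash
python3 - <<'E'
from h import *
go([.4624,.0322,.028],10.55)
E
```

```text
t 10.8667 pos [0.4645 0.0339 0.0328] F [-0.4  0.3 -0.6] w 0.5008819120384277 0.0 yaw 10.582074885383028
rot [-0.0002 -0.      0.0006] shift cm [0.131 0.24  0.481]
```

arm_command(
  deltas=[
    [0, 0, 0, 0.13, 0.22, 0.3, 0],
    [0, 0, 0, 0.13, 0.22, 0.45, 0],
    [0, 0, 0, 0.13, 0.22, 0.45, 0],
    [0, 0, 0, 0.13, 0.22, 0.45, 0],
    [0, 0, 0, 0.13, 0.22, 0.45, 1],
    [0, 0, 0, 0.13, 0.22, 0.45, 1],
    [0, 0, 0, 0.13, 0.22, 0.45, 1],
    [0, 0, 0, 0.13, 0.22, 0.45, 1],
  ],
)

```text
time_s: 11.53
tcp_pos: [0.4624, 0.0323, 0.0283]
ee_rot: [[0.184, -0.983, 0.0], [-0.983, -0.184, 0.0], [-0.0, -0.0, -1.0]]
wrist_force: [-0.2, 1.0, -0.2]
gripper_width: 0.282
gripper_force: 0.0
```

arm_command(
  deltas=[
    [0, 0, 0, 0, 0, 0, 1],
    [0, 0, 0, 0, 0, 0, 1],
    [0, 0, 0, 0, 0, 0, 1],
    [0, 0, 0, 0, 0, 0, 1],
    [0, 0, 0, 0, 0, 0, 1],
    [0, 0, 0, 0, 0, 0, 1],
  ],
)

```text
time_s: 12.03
tcp_pos: [0.4621, 0.0322, 0.0281]
ee_rot: [[0.184, -0.983, -0.001], [-0.983, -0.184, -0.0], [0.0, 0.001, -1.0]]
wrist_force: [-0.8, -0.6, 1.7]
gripper_width: 0.113
gripper_force: 30.0
```

```bash
python3 - <<'E'
from h import *
go([.4624,.0322,.16],10.55)
E
```

```text
t 12.0333 pos [0.4621 0.0322 0.0281] F [-0.8 -0.6  1.7] w 0.11251774584471742 29.99917999841273 yaw 10.576926758043571
rot [ 0.0006 -0.0001  0.0005] shift cm [ 3.0000e-03 -2.1000e-02 -1.3186e+01]
```

Gripped on the 10 mm rib. Lifting.

arm_command(
  deltas=[
    [0, 0, 0, 0, 0, -0.3, 1],
    [0, 0, 0, 0, 0, -1, 1],
    [0, 0, 0, 0, 0, -2.5, 1],
    [0, 0, 0, 0, 0, -4.5, 1],
    [0, 0, 0, 0, 0, -6.5, 1],
    [0, 0, 0, 0, 0, -8.5, 1],
    [0, 0, 0, 0, 0, -10.2, 1],
    [0, 0, 0, 0, 0, -11, 1],
  ],
)

```text
time_s: 12.7
tcp_pos: [0.4634, 0.0326, 0.1408]
ee_rot: [[0.184, -0.983, 0.004], [-0.983, -0.184, 0.002], [-0.001, -0.005, -1.0]]
wrist_force: [0.2, -0.1, -2.8]
gripper_width: 0.113
gripper_force: 30.0
```

arm_command(
  deltas=[
    [0, 0, 0, 0, 0, 0, 1],
    [0, 0, 0, 0, 0, 0, 1],
    [0, 0, 0, 0, 0, 0, 1],
    [0, 0, 0, 0, 0, 0, 1],
  ],
)

```text
time_s: 13.03
tcp_pos: [0.4615, 0.0319, 0.1369]
ee_rot: [[0.183, -0.983, -0.003], [-0.983, -0.183, -0.001], [0.0, 0.003, -1.0]]
wrist_force: [-0.4, 0.1, -2.9]
gripper_width: 0.112
gripper_force: 30.0
```

```bash
python3 - <<'E'
from h import *
go([.478,-.3348,.14],14.4);print(sense()['moment'],np.round(sense()['ee_rot'],4).tolist())
E
```

```text
t 13.0333 pos [0.4615 0.0319 0.1369] F [-0.4  0.1 -2.9] w 0.11222784463369924 29.999485407024622 yaw 10.56473890125799
rot [ 0.0029 -0.0003 -0.0669] shift cm [36.355  5.102 -0.279]
[ 0.01592334  0.09842854 -0.01682698] [[0.1833, -0.983, -0.0028], [-0.983, -0.1833, -0.0009], [0.0004, 0.0029, -1.0]]
```

arm_command(
  deltas=[
    [0, 0, -0.005, 1, 0.1, 0, 1],
    [0, 0, -0.01, 3, 0.4, -0.1, 1],
    [0, 0, -0.02, 5.5, 0.8, -0.2, 1],
    [0, 0, -0.025, 8, 1.1, -0.3, 1],
    [0, 0, -0.03, 11, 1.5, -0.3, 1],
    [0, 0, -0.035, 14, 2, -0.3, 1],
    [0, 0, -0.04, 17, 2.4, -0.3, 1],
    [0, 0, -0.045, 20, 2.8, -0.3, 1],
  ],
)

```text
time_s: 13.7
tcp_pos: [0.4709, -0.1708, 0.14]
ee_rot: [[0.228, -0.974, -0.002], [-0.974, -0.228, 0.0], [-0.001, 0.002, -1.0]]
wrist_force: [0.2, 0.7, -2.2]
gripper_width: 0.11
gripper_force: 30.0
```

```bash
python3 - <<'E'
from h import *
go([.478,-.3348,.14],14.4)
E
```

```text
t 13.7 pos [ 0.4709 -0.1708  0.14  ] F [ 0.2  0.7 -2.2] w 0.11027265739985986 30.001612398773432 yaw 13.179843584577108
rot [ 0.0023  0.0008 -0.0213] shift cm [ 1.6127e+01  3.0440e+00 -4.0000e-03]
```

arm_command(
  deltas=[
    [0, 0, -0.006, 3, 0.6, 0, 1],
    [0, 0, -0.012, 6, 1.1, 0, 1],
    [0, 0, -0.018, 9, 1.7, 0, 1],
    [0, 0, -0.021, 11.5, 2.2, 0, 1],
    [0, 0, -0.021, 14, 2.6, 0, 1],
    [0, 0, -0.021, 15.5, 2.9, 0, 1],
    [0, 0, -0.021, 16.1, 3.0, 0, 1],
    [0, 0, -0.021, 16.1, 3.0, 0, 1],
  ],
)

```text
time_s: 14.37
tcp_pos: [0.4784, -0.3341, 0.1396]
ee_rot: [[0.246, -0.969, -0.002], [-0.969, -0.246, 0.001], [-0.001, 0.002, -1.0]]
wrist_force: [0.0, 0.4, -2.7]
gripper_width: 0.118
gripper_force: 30.0
```

arm_command(
  deltas=[
    [0, 0, 0, 0, 0, 0, 1],
    [0, 0, 0, 0, 0, 0, 1],
    [0, 0, 0, 0, 0, 0, 1],
    [0, 0, 0, 0, 0, 0, 1],
  ],
)

```text
time_s: 14.7
tcp_pos: [0.4791, -0.3322, 0.1413]
ee_rot: [[0.249, -0.968, 0.0], [-0.968, -0.249, 0.0], [-0.0, -0.0, -1.0]]
wrist_force: [0.5, 0.3, -2.2]
gripper_width: 0.113
gripper_force: 30.0
```

```bash
python3 - <<'E'
from h import *
go([.478,-.3348,.1],14.4)
a=capture('top');b=capture('scene')
cv2.imwrite('pics/g.png',np.hstack([crop(a,390,200,80,90,5),crop(b,360,130,80,90,5)]))
E
```

```text
t 14.7 pos [ 0.4791 -0.3322  0.1413] F [ 0.5  0.3 -2.2] w 0.1128180055767388 29.999275356531143 yaw 14.437621947232804
rot [-0.      0.0001  0.0007] shift cm [0.225 0.176 4.129]
```

View pics/g.png

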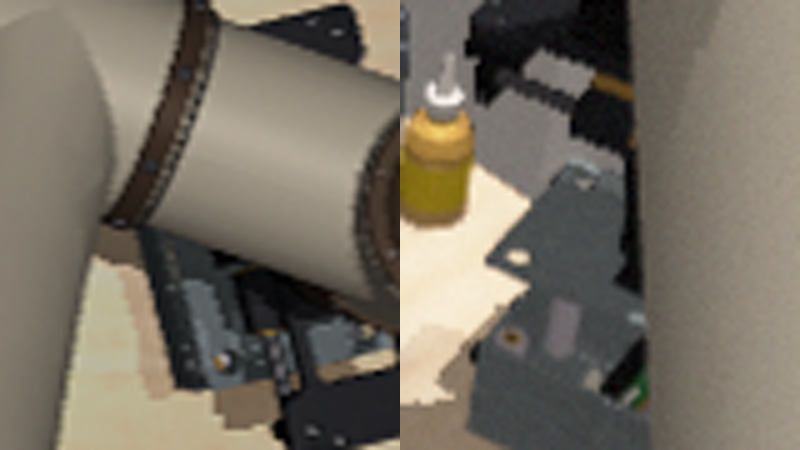

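Picture g left shows brass through the -x+y hole of the cover at (222,360), and the right part shows the cover level above the box. I'll correct the position and lower to 1 cm.

arm_command(
  deltas=[
    [0, 0, 0, 0.1, 0.1, 0.5, 1],
    [0, 0, 0, 0.2, 0.15, 1, 1],
    [0, 0, 0, 0.2, 0.15, 1.5, 1],
    [0, 0, 0, 0.2, 0.15, 2, 1],
    [0, 0, 0, 0.2, 0.15, 2.4, 1],
    [0, 0, 0, 0.2, 0.15, 2.8, 1],
    [0, 0, 0, 0.2, 0.15, 3, 1],
    [0, 0, 0, 0.2, 0.15, 3, 1],
  ],
)

```text
time_s: 15.47
tcp_pos: [0.4777, -0.3353, 0.1104]
ee_rot: [[0.248, -0.969, -0.001], [-0.969, -0.248, 0.001], [-0.001, 0.001, -1.0]]
wrist_force: [-0.1, 0.7, -2.8]
gripper_width: 0.11
gripper_force: 30.0
```

arm_command(
  deltas=[
    [0, 0, 0, 0, 0, 0, 1],
    [0, 0, 0, 0, 0, 0, 1],
    [0, 0, 0, 0, 0, 0, 1],
    [0, 0, 0, 0, 0, 0, 1],
    [0, 0, 0, 0, 0, 0, 1],
    [0, 0, 0, 0, 0, 0, 1],
  ],
)

```text
time_s: 15.97
tcp_pos: [0.4781, -0.3354, 0.1113]
ee_rot: [[0.248, -0.969, 0.0], [-0.969, -0.248, -0.0], [0.0, -0.0, -1.0]]
wrist_force: [0.3, 0.5, -2.0]
gripper_width: 0.107
gripper_force: 30.0
```

```bash
python3 - <<'E'
from h import *
go([.478,-.3348,.1],14.4)
E
```

```text
t 15.9667 pos [ 0.4781 -0.3354  0.1113] F [ 0.3  0.5 -2. ] w 0.10697626886581388 29.999381080269814 yaw 14.36714564128267
rot [-0.0002 -0.0002 -0.0006] shift cm [-0.063 -0.003  1.133]
```

arm_command(
  deltas=[
    [0, 0, 0, -0.05, 0, 0.3, 1],
    [0, 0, 0, -0.05, 0, 0.6, 1],
    [0, 0, 0, -0.05, 0, 0.9, 1],
    [0, 0, 0, -0.05, 0, 1.1, 1],
    [0, 0, 0, -0.05, 0, 1.1, 1],
    [0, 0, 0, -0.05, 0, 1.1, 1],
    [0, 0, 0, -0.05, 0, 1.1, 1],
    [0, 0, 0, -0.05, 0, 1.1, 1],
  ],
)

```text
time_s: 16.63
tcp_pos: [0.4781, -0.335, 0.1003]
ee_rot: [[0.248, -0.969, 0.0], [-0.969, -0.248, -0.0], [0.0, -0.0, -1.0]]
wrist_force: [-0.5, 0.1, -3.2]
gripper_width: 0.111
gripper_force: 30.0
```

arm_command(
  deltas=[
    [0, 0, 0, 0, 0, 0, 1],
    [0, 0, 0, 0, 0, 0, 1],
    [0, 0, 0, 0, 0, 0, 1],
    [0, 0, 0, 0, 0, 0, 1],
    [0, 0, 0, 0, 0, 0, 1],
    [0, 0, 0, 0, 0, 0, 1],
  ],
)

```text
time_s: 17.13
tcp_pos: [0.4779, -0.3349, 0.1002]
ee_rot: [[0.248, -0.969, 0.0], [-0.969, -0.248, 0.0], [-0.0, -0.0, -1.0]]
wrist_force: [-0.5, 0.7, -3.5]
gripper_width: 0.11
gripper_force: 30.0
```

```bash
python3 - <<'E'
from h import *
go([.478,-.3348,.1],14.4)
a=capture('top');b=capture('scene')
q=np.radians(14.4);X=np.array([np.cos(q),np.sin(q)]);Y=np.array([-X[1],X[0]])
cen=np.array([.478,-.3348])
for c,n in((a,'top'),(b,'scene')):
    for z in(.062,.0745): print(n,z,proj(c,[np.r_[cen+i*.053*X+j*.033*Y,z] for i,j in((1,1),(1,-1),(-1,-1),(-1,1))]).round(1).tolist())
cv2.imwrite('pics/i.png',np.hstack([crop(a,410,245,60,50,6),crop(b,365,160,60,50,6)]))
E
```

```text
t 17.1333 pos [ 0.4779 -0.3349  0.1002] F [-0.5  0.7 -3.5] w 0.11038651789649458 29.999354020692408 yaw 14.364169170800704
rot [-0.      0.     -0.0006] shift cm [-0.008 -0.007  0.019]
top 0.062 [[421.5, 231.2], [447.0, 225.0], [457.6, 265.9], [432.1, 272.1]]
top 0.0745 [[422.3, 230.9], [448.0, 224.6], [458.8, 265.9], [433.0, 272.2]]
scene 0.062 [[382.0, 196.8], [394.6, 181.9], [433.3, 198.5], [421.5, 214.6]]
scene 0.0745 [[382.6, 193.1], [395.3, 178.1], [434.3, 194.8], [422.5, 210.9]]
```

View pics/i.png

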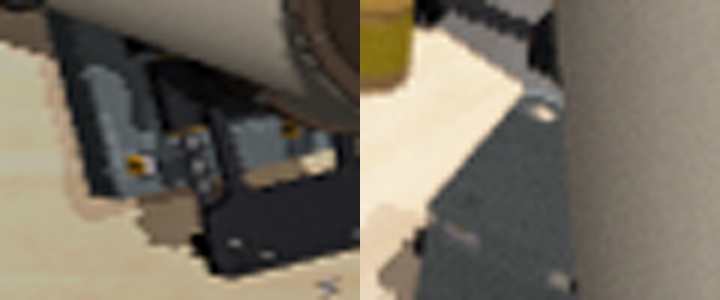

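In picture i, brass shows inside both visible cover holes: (137,165) and (290,130) in the crop, which is top pixels (432.8,272.5) and (458.3,266.7). The expected positions are (433.0,272.2) and (458.8,265.9). The far hole in the scene view, (395.8,178.7), also matches (395.3,178.1). At this scale that is within about 2 mm. The cover is level, 1 cm above the rim, and touches nothing, as the force is only its own weight. Handing in.

```bash
python3 -c "
from station import *
print(finish_job())"
```

```text
the job is handed in; nothing more can be done
None
```

The card is fully home in the box and released. The job is handed in with the cover held level about 1 cm above the box; three of its four holes were checked by camera and lined up within about 2 mm, and the arm hid the fourth.

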